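# Load the second guide rod and hold the carrier up off its tray

### The job

Lay the second long guide rod into the empty notches of the rod carrier, centred lengthwise and without dropping it, while the carrier stands in its tray. Then take the carrier by its handle, lift it straight up with both rods in it until its base is at least 12 cm (not above 25 cm) over the bench, and finish holding it there above the tray, steady and level, so that the tray can be wiped underneath: do not put it down or let go. Leave the short rod and the other things where they are, and never tip the carrier.

Things in the scene. Friction and masses are not known exactly. Their poses are not given: they have to be found in the camera images.
- carrier: dark metal rod carrier, loose in the tray, 0.25 kg. Open frame 150 (x) x 150 (y) mm of 6 mm bars; cross walls 10 mm thick at x = -60 and +60 mm, each with an open 90 degree V notch (mouth 34 mm wide, top 42 mm above the underside) at y = +52 and one at y = -52 mm: two parallel seats along x, a handle bar on two pins between them. Origin: centre of the underside, z up
- carrier_grip (a point): centre of the carrier's black handle bar, 80 mm above the carrier's underside over its centre; the bar is 76 mm long along the carrier's x, 14 mm thick across (y), 22 mm tall, its top 91 mm above the underside; pins at x = -26 and +26 mm. Axes as the carrier's
- empty_seat (a point): centre of the carrier's empty seat (always at its y = +52 mm): where the centre of the long rod lies when it rests in both notches and is centred lengthwise, 36 mm above the carrier's underside. Axes as the carrier's, x along the seat; moves with the carrier
- guide_rod: the long plain steel rod to load: 16 mm diameter, 180 mm long, about 0.2 kg, lying level on one of the two rod rests. Origin at its centre, x along its axis (it may be rolled about x), 33 mm above the bench at the start
- seated_rod: an identical long rod (16 x 180 mm, about 0.2 kg) already lying in the carrier's other seat (its y = -52 mm). Origin at its centre, x along its axis
- short_rod: a shorter steel rod, 16 mm diameter, 110 mm long, on the other rod rest; not part of the job, not to be moved. Origin at its centre, x along its axis
- tray: white plastic tray, 260 (x) x 220 (y) x 22 mm, walls and floor 4 mm thick (the carrier stands on the floor), fixed to the bench. Origin: centre of its underside
- rest_a: grey rod rest, fixed: base 90 (x) x 50 (y) x 6 mm with two V supports 10 mm thick at its x = -33 and +33 mm, 33 mm high at their tips; a rod lies along its x with its axis 33 mm above the bench and is free between the supports. Which rest holds which rod changes. Origin: centre of the underside
- rest_b: the second rod rest, the same as rest_a
- dropper: small white plastic dropper bottle, 26 mm diameter, 80 mm tall, standing between tray and rod rests; origin at the underside; a bystander, not to be moved
- cassette_a: white tissue cassette with a wax block, 40 x 28 x 14 mm, beyond the rests; origin at the underside; a bystander, not to be moved
- cassette_b: another such cassette, 40 x 28 x 14 mm, on the robot's side of the rests; origin at the underside; a bystander, not to be moved
- brush: thin brush 160 mm long lying flat on the robot's left; origin under it; a bystander, not to be moved
- jar: amber glass jar with black lid, 60 mm diameter, 70 mm tall, far left; origin at the underside; a bystander, not to be moved
- slide_box: blue plastic slide box, 85 x 100 x 35 mm, beyond the tray; origin at the underside; a bystander, not to be moved
- loupe: black eye loupe, 38 mm diameter, 42 mm tall, near the robot; origin at the underside; a bystander, not to be moved

How it is judged:
On the way:
1. the long rod lies in both empty notches, let go, with the carrier still standing in its tray (x of guide_rod in the frame of carrier between -0.02 and 0.02 m and y of guide_rod in the frame of carrier between 0.048 and 0.056 m and z of guide_rod in the frame of carrier between 0.0323 and 0.0393 m and angle between the x axis of guide_rod and the x axis of carrier, either way round below 0.06 rad and contact force between the fingers and guide_rod below 0.1 N and linear speed of guide_rod below 0.03 m/s and height (world z) of carrier below 0.012 m), for 0.3 s.
At the end, for the whole second after the job is handed in: Held by the fingers only: carrier base 0.10-0.30 m above the bench, within 0.10 m of the tray centre (plan), tilt under 0.10 rad, still; both long rods in their notches (4 mm across, 3 mm in height, 20 mm lengthwise, 0.06 rad), untouched by the fingers (height (world z) of carrier between 0.1 and 0.3 m and angle between carrier's own z axis and vertical below 0.1 rad and horizontal distance between carrier and tray below 0.1 m and x of guide_rod in the frame of carrier between -0.02 and 0.02 m and y of guide_rod in the frame of carrier between 0.048 and 0.056 m and z of guide_rod in the frame of carrier between 0.0323 and 0.0393 m and angle between the x axis of each of guide_rod, seated_rod and the x axis of carrier, either way round below 0.06 rad and x of seated_rod in the frame of carrier between -0.02 and 0.02 m and y of seated_rod in the frame of carrier between -0.056 and -0.048 m and z of seated_rod in the frame of carrier between 0.0323 and 0.0393 m and contact force between the fingers and carrier above 1 N and contact force between the fingers and guide_rod below 0.1 N and contact force between the fingers and seated_rod below 0.1 N and contact force between carrier and tray below 0.05 N and linear speed of carrier below 0.03 m/s and angular speed of carrier below 0.15 rad/s); the arm keeps its last pose, push and grip.
It fails at once if the carrier is tipped by more than 0.3 rad (angle between carrier's own z axis and vertical above 0.3 rad).
It fails at once if the long rod is dropped or thrown (over 0.5 m/s out of the fingers) (contact force between the fingers and guide_rod below 0.05 N and linear speed of guide_rod above 0.5 m/s and height (world z) of carrier below 0.02 m).
It fails at once if the short rod or a bystander is moved by more than 30 mm (distance of any of short_rod, dropper, cassette_a, cassette_b, brush, jar, slide_box, loupe from where it was at the start of the episode above 0.03 m).
It also fails if it takes over 58 s, if anything falls off the work surface, if the arm or the gripper's body presses on something with over 40 N, if the wrist force passes 120 N, or if a joint passes its speed limit or range.

### The arm

A 6-joint arm with a two-finger parallel gripper is mounted at the origin on the work surface. World frame = base frame: x ahead of the robot, y to its left, z up, the work surface at z = 0. Lengths are in m, angles in rad, forces in N, time in s.
With the tool pointing down it reaches from about 0.325 to 0.9 m from the base axis. Payload 3.5 kg.
Tool frame: the origin (TCP) lies on the mounting face of the last link; the fingertips stand 173 mm ahead of it and the grasp point (between the pads) lies 155 mm ahead of it; z points along the fingers, y is the line along which they close (so a half turn about z gives the same grasp; the last joint's range is limited). The gripper opens to 85 mm and grips with 20 to 120 N. Pads are 22 mm wide; open, the fingers measure 114 mm over their backs; the gripper's body (76 mm by 85 mm) begins 54 mm behind the grasp point. The pads swing forward as they close: fully open they stand 13 mm farther back than shut.
Start: joints at [1.201, 0.276, -0.026, 1.268, 0, 1.467], TCP at [0.165, 0.603, 0.405] pointing down, gripper open.
Joint ranges: [-3.12, 3.12], [-0.85, 1.88], [-1.08, 1.24], [-1.95, 2.15], [-1.57, 1.53], [-3.14, 3.14]. Speed limits (rad/s): [2.57, 2.57, 3.14, 3.14, 3.14, 3.14].

### API

Orientations are given as a 3x3 rotation matrix whose columns are the frame's x, y, z axes.
In Python, from plant import ctrl, cams, hand_in gives the robot as it stands.
- The arm moves only by the shell command python3 -m pendant 'ROWS' [FORCE]. ROWS is text: rows parted by semicolons, each of 5 numbers parted by spaces: the shift along the tool's x, y, z in units of 25 mm (1.0 is 25 mm), then the turn about the tool's z in units of 8 degrees (1.0 is 8 degrees), then the finger opening in mm, from 0 to 85.4. In form: tx ty tz twist gripper; .... A call has 1 to 20 rows; each row is the pose to reach, as a shift and turn from the pose commanded when the call began, along the tool's axes at that moment; what a row does not reach only later rows make up. A row lasts 1/10 s, in which the tool goes at most 50 mm and 8.59 degrees, less where a joint would pass 70% of its speed; a pose out of reach is approached as far as the arm can. A call with a gripper value outside its range is refused whole. The fingers move at their own pace and stop on an object; FORCE is the grip in N (left out, the last holds). Time passes only in rows, so rows that repeat a pose let the fingers close. It gives the time, the measured TCP pose, the force, the opening and the grip force at its end, in the units of the state.
- ctrl.observe(): the state, without advancing time (a new reading comes with each control period).
- cams.get_image(name): name is "side" or "top"; returns (picture, depth): 400x640x3 uint8, red, green, blue; 400x640 float32, m along the optical axis (not along the pixel's ray), 0 where there is no reading.
- cams.calibration(name): a dict with "fovy" (degrees; the focal length in pixels is half the picture's height over the tangent of half this angle, whatever the lens; pixels are square), "cx", "cy" (the principal point, pixels), "R" (3x3) and "t" (3): a world point X has camera coordinates R X + t. Camera axes: x right, y down, z forward; pixel columns grow to the right and rows downward; lengths in m; the calibration is good to about 2 mm. A picture is of the moment at which its call begins. calibration takes no time and is no camera call.
- hand_in(): hands the job in; it is judged then, once.
Trained networks look in the newest picture that a camera, given by its name, has taken for a name from the list of things; names that differ only in an ending like _2 or _b are one class to them, and where a whole thing is asked for, a point or a joint stands for the part that bears it (a point fixed in the world has none). Each returns a list of dicts, best first, with "confidence" (0 to 1); they miss things now and then, are a little off and sometimes report something else, mostly with a low value. They report only what shows in the picture. A call takes as long as a camera call.
- cams.masks_of(camera, thing): "mask" (400x640 bool, what is visible of it) and "position" ([column, row] in pixels, amid what is visible of it).
The state is a dict: "time": time; "joint_positions": joint angles; "joint_vel": joint speeds; "joint_torque": joint torques, N m; "ee_pos": TCP position; "orientation": TCP orientation; "wrist_force": force on the tool from outside, world axes, zero at the start; "torque": the same for the moment, N m; "gripper_width": finger opening in m; "finger_force": force on a finger pad.
Only numpy, scipy, OpenCV 4.12 (cv2) and the standard library are available. Lean on these libraries where they do the work, as an engineer would, in place of code of your own. Each camera call takes 0.05 s, during which the arm holds its last target. There are 200 camera calls.

## Working session

There is one attempt and no reset: what is moved stays moved. The work goes in short steps, Python scripts to look and compute and a shell command to move; the robot and the scene stay as the last step left them, time stands still between calls to the robot, and variables do not carry over. Pictures are saved under pics/ and viewed, at most 10 in all, crops included, and the job is handed in when it is done.

```bash
mkdir -p pics; ls; cat > h.py <<'E'
import numpy as np, cv2
from plant import ctrl, cams, hand_in
def cal(n):
    c=cams.calibration(n); f=200/np.tan(np.radians(c["fovy"])/2)
    return f,c["cx"],c["cy"],np.array(c["R"]),np.array(c["t"])
def cloud(n,d):
    f,cx,cy,R,t=cal(n); v,u=np.mgrid[:400,:640]
    P=np.stack([(u-cx)/f*d,(v-cy)/f*d,d],-1)
    W=(P-t)@R; W[d<=0]=np.nan
    return W
def proj(n,X):
    f,cx,cy,R,t=cal(n); p=R@np.asarray(X)+t
    return f*p[0]/p[2]+cx, f*p[1]/p[2]+cy
def shot(n,tag):
    im,d=cams.get_image(n); cv2.imwrite(f"pics/{n}_{tag}.png",im[:,:,::-1]); np.savez(f"{n}_{tag}.npz",im=im,d=d)
    return im,d
E
python3 - <<'E'
from h import *
for n in("top","side"):
    im,d=shot(n,"0"); W=cloud(n,d); print(n,cams.calibration(n))
    for th in("carrier","guide_rod","short_rod","seated_rod","carrier_grip","tray","rest_a","dropper"):
        for m in cams.masks_of(n,th)[:3]:
            P=W[m["mask"]]; P=P[~np.isnan(P[:,0])]
            print(th,round(m["confidence"],2),np.round(m["position"]),m["mask"].sum(),np.round(np.median(P,0),3) if len(P) else None)
s=ctrl.observe(); print(s)
E
```

```text
pics
top {'fovy': 44.73244617978828, 'cx': 323.4980829253894, 'cy': 193.97393003252137, 'R': array([[-0.0118434 , -0.9999131 ,  0.00578955],
       [-0.98934275,  0.01087749, -0.14519849],
       [ 0.14512289, -0.0074475 , -0.98938561]]), 't': array([0.05480677, 0.57335324, 1.1426071 ])}
carrier 0.65 [435. 239.] 1618 [ 0.47  -0.228  0.013]
guide_rod 0.84 [210. 213.] 511 [0.531 0.322 0.039]
short_rod 0.74 [291. 197.] 278 [0.569 0.123 0.039]
seated_rod 0.69 [462. 225.] 462 [ 0.497 -0.285  0.046]
carrier_grip 0.65 [437. 235.] 1557 [ 0.473 -0.228  0.014]
carrier_grip 0.37 [216. 136.] 597 [0.713 0.315 0.067]
tray 0.61 [436. 240.] 7132 [ 0.461 -0.234  0.004]
rest_a 0.74 [437. 235.] 1399 [ 0.47  -0.228  0.014]
rest_a 0.71 [218. 217.] 415 [0.519 0.315 0.006]
rest_a 0.58 [295. 194.] 508 [0.575 0.117 0.006]
dropper 0.52 [332. 195.] 105 [0.575 0.028 0.053]
side {'fovy': 42.2778237926196, 'cx': 325.2649389120158, 'cy': 197.5948781702243, 'R': array([[ 0.98395671, -0.1778244 ,  0.01441088],
       [-0.09581336, -0.59484347, -0.79811093],
       [ 0.15049582,  0.78392585, -0.60233817]]), 't': arra
[... 630 characters left out ...]
855e-05,  1.46739527e+00]), 'joint_vel': array([ 0.00051161, -0.00051274,  0.00173751,  0.00026153,  0.00146694,
        0.00232117]), 'joint_torque': array([ 1.15933235e-03, -4.45475185e+01,  2.95570886e+01,  6.66729702e-04,
        7.26848998e-05, -1.63369478e-06]), 'ee_pos': array([0.16478635, 0.60287897, 0.40473927]), 'orientation': array([[-9.64620277e-01,  2.63643168e-01,  1.55164970e-05],
       [ 2.63643169e-01,  9.64620277e-01,  9.00706454e-06],
       [-1.25928766e-05,  1.27792155e-05, -1.00000000e+00]]), 'wrist_force': array([-0.80232412,  0.20041697,  0.30584209]), 'torque': array([-0.01177203, -0.01979346,  0.025607  ]), 'finger_force': 0.0, 'gripper_width': 0.08566336681196718}
```

View pics/top_0.png

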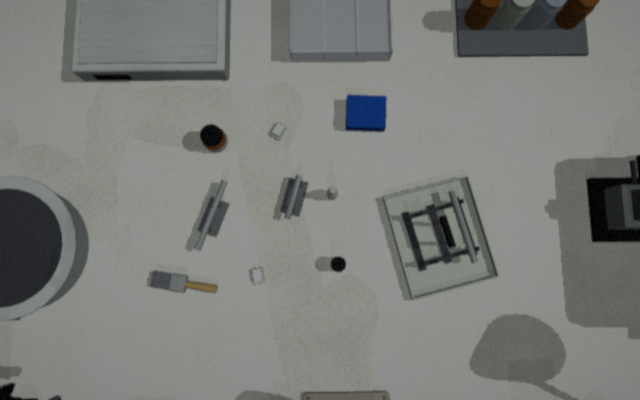

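View pics/side_0.png

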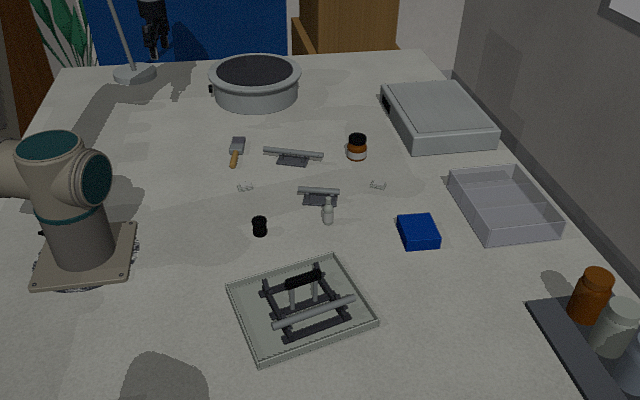

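```bash
python3 - <<'E'
from h import *
# rod and carrier fit from depth in both views
def line(P):
    c=P.mean(0); u,s,v=np.linalg.svd(P-c); a=v[0]*np.sign(v[0][0]); e=(P-c)@a
    lo,hi=np.percentile(e,[1,99]); return c+a*(lo+hi)/2,np.degrees(np.arctan2(a[1],a[0])),hi-lo,a[2]
for n in("top","side"):
    z=np.load(f"{n}_0.npz"); W=cloud(n,z["d"])
    for th in("guide_rod","short_rod","seated_rod"):
        m=cams.masks_of(n,th)[0]["mask"]; P=W[m]; P=P[~np.isnan(P).any(1)]
        P=P[(P[:,2]>.025)&(P[:,2]<.06)]; 
        c,a,L,az=line(P); print(n,th,np.round(c,4),"ang",round(a,2),"L",round(L,4),round(az,3),"ztop",np.round(np.percentile(P[:,2],[50,90]),4))
    # handle top: points near carrier centre with z .08-.11
    Q=W.reshape(-1,3); Q=Q[~np.isnan(Q).any(1)]
    H=Q[(Q[:,2]>.078)&(Q[:,2]<.11)&(abs(Q[:,0]-.46)<.12)&(abs(Q[:,1]+.235)<.12)]
    c,a,L,az=line(H); print(n,"handle",len(H),np.round(c,4),"ang",round(a,2),"L",round(L,4),"z",np.percentile(H[:,2],[50,90]))
    T=H[H[:,2]>np.percentile(H[:,2],90)-.004]; print("  top",np.round(line(T)[0],4),round(line(T)[1],2),len(T))
    F=Q[(Q[:,2]>.035)&(Q[:,2]<.075)&(abs(Q[:,0]-.46)<.13)&(abs(Q[:,1]+.235)<.13)]
    print("  carrier pts",len(F),cv2.minAreaRect(F[:,:2].astype(np.float32)*1000))
    T=Q[(Q[:,2]>.015)&(Q[:,2]<.03)&(abs(Q[:,0]-.46)<.2)&(abs(Q[:,1]+.235)<.16)]
    print("  tray",cv2.minAreaRect(T[:,:2].astype(np.float32)*1000))
E
```

```text
top guide_rod [0.5283 0.3225 0.0387] ang -20.57 L 0.1747 -0.002 ztop [0.0388 0.0424]
top short_rod [0.5711 0.1231 0.039 ] ang -15.75 L 0.1065 0.005 ztop [0.0393 0.0426]
top seated_rod [ 0.4932 -0.2855  0.0458] ang 15.47 L 0.1714 -0.005 ztop [0.046  0.0495]
top handle 246 [ 0.4781 -0.2356  0.0924] ang 15.87 L 0.0729 z [0.09349711 0.09691204]
  top [ 0.4781 -0.2368  0.0952] 14.9 143
  carrier pts 728 ((479.71826171875, -237.13992309570312), (179.25770568847656, 147.84022521972656), 15.191651344299316)
  tray ((470.6023254394531, -238.00289916992188), (260.280517578125, 221.71630859375), 14.018226623535156)
side guide_rod [0.5246 0.3189 0.0359] ang -20.51 L 0.171 -0.001 ztop [0.0366 0.0405]
side short_rod [0.5701 0.118  0.0367] ang -15.18 L 0.1015 0.007 ztop [0.0369 0.0405]
side seated_rod [ 0.4904 -0.2917  0.0445] ang 15.34 L 0.176 0.001 ztop [0.0452 0.0483]
side handle 369 [ 0.4766 -0.242   0.0898] ang 15.02 L 0.0742 z [0.09182257 0.09505621]
  top [ 0.4763 -0.24    0.0939] 15.39 204
  carrier pts 1064 ((477.82733154296875, -238.50364685058594), (181.10426330566406, 146.7513427734375), 15.031561851501465)
  tray ((468.3626708984375, -237.97962951660156), (261.0518798828125, 225.9609832763672), 14.302818298339844)
```

The two views agree. Top shows the long rod at (207,215), the short rod at (291,197) and the carrier in its tray at (437,237). Side shows the same layout, with the handle at (303,280).

After correcting for each camera's bias, my estimates are:

| Item | x, y (m) | z (m) | Yaw |
|---|---|---|---|
| Rod axis | (.5275, .3238) | .0326 (expect .033) | −20.5° |
| Seated rod | (.4915, −.2877) | .0397 (expect .040) | – |
| Carrier | (.478, −.2375) | – | 15.2° |
| Empty seat | (.4643, −.1873) | .040 | – |

```bash
cat >> h.py <<'E'
def go(x,y,z,yaw):
    "units (tx ty tz twist) from now to grasp point x,y,z with tool x-axis at yaw deg (mod 180)"
    s=ctrl.observe(); R=np.array(s["orientation"]); p=np.array([x,y,z+.155])
    d=R.T@(p-s["ee_pos"])/.025
    cur=np.degrees(np.arctan2(R[1,0],R[0,0])); w=(yaw-cur+90)%180-90
    print("t",round(s["time"],2),"units",np.round(d,3),"twist",round(-w/8,3),"grasp pt",np.round(s["ee_pos"]-[0,0,.155],4),"yaw",round(cur,2),"F",np.round(s["wrist_force"],2),"w",round(s["gripper_width"],4),"ff",round(s["finger_force"],2))
E
python3 -c "
from h import *
go(.5275,.3238,.12,-20.5)"
```

```text
t 1.2 units [-16.939  -6.945   5.189] twist 0.652 grasp pt [0.1648 0.6029 0.2497] yaw 164.72 F [ 0.5   0.64 -0.85] w 0.0852 ff 0.0
```

```bash
python3 -m pendant '-4 -1.7 0 0.65 60; -8 -3.4 0 0.65 50; -12 -5 2 0.65 50; -15 -6.2 4 0.65 50; -16.94 -6.95 5.19 0.65 50; -16.94 -6.95 5.19 0.65 50; -16.94 -6.95 5.19 0.65 50; -16.94 -6.95 5.19 0.65 50; -16.94 -6.95 5.19 0.65 50; -16.94 -6.95 5.19 0.65 50' 40; python3 - <<'E'
from h import *
go(.5275,.3238,.039,-20.5)
im,d=shot("side","1"); im,d=shot("top","1")
E
```

```text
time: 2.2
ee_pos: [0.5296, 0.3213, 0.2736]
orientation: [[-0.936, 0.352, -0.0], [0.352, 0.936, -0.001], [-0.0, -0.001, -1.0]]
wrist_force: [-0.1, 0.7, 0.3]
gripper_width: 0.0498
finger_force: 0.0
t 2.2 units [0.113 0.067 3.183] twist -0.016 grasp pt [0.5296 0.3213 0.1186] yaw 159.37 F [-0.08  0.66  0.3 ] w 0.0498 ff 0.0
```

```bash
python3 -m pendant '0.11 0.07 1 0 50; 0.11 0.07 2 0 50; 0.11 0.07 2.6 0 50; 0.11 0.07 3 0 50; 0.11 0.07 3.18 0 50; 0.11 0.07 3.18 0 50; 0.11 0.07 3.18 0 50' 40; python3 - <<'E'
from h import *
go(.5275,.3238,.039,-20.5)
im,d=shot("side","2"); c=im[100:220,200:400]; cv2.imwrite("pics/c2.png",cv2.resize(c,None,fx=4,fy=4,interpolation=2)[:,:,::-1])
E
```

```text
time: 3.0
ee_pos: [0.526, 0.3266, 0.1964]
orientation: [[-0.937, 0.35, 0.002], [0.35, 0.937, 0.001], [-0.001, 0.001, -1.0]]
wrist_force: [0.2, -0.4, 0.8]
gripper_width: 0.0498
finger_force: 0.0
t 3.0 units [-0.096 -0.084  0.097] twist 0.003 grasp pt [0.526  0.3266 0.0414] yaw 159.52 F [ 0.16 -0.42  0.84] w 0.0498 ff 0.0
```

View pics/c2.png

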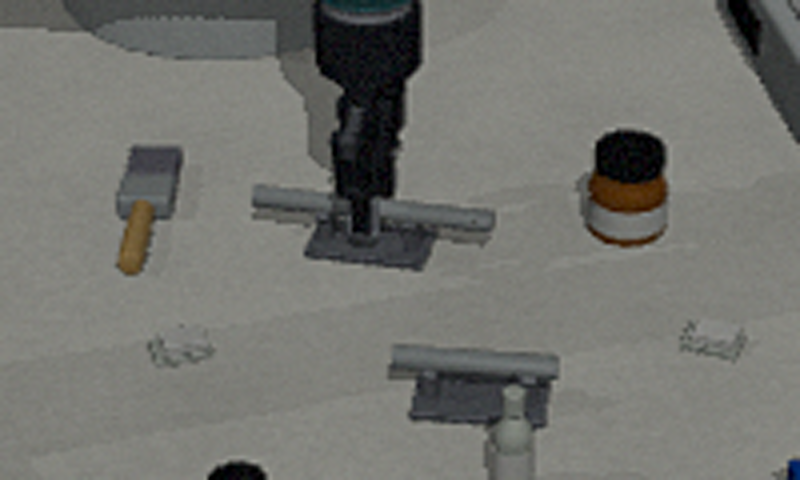

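The fingers straddle the rod near its middle (crop 368,215) and sit clear between the two supports. I'll trim the pose slightly and close.

```bash
python3 -m pendant '-0.1 -0.08 0.08 0 50; -0.1 -0.08 0.08 0 50; -0.1 -0.08 0.08 0 30; -0.1 -0.08 0.08 0 10; -0.1 -0.08 0.08 0 10; -0.1 -0.08 0.08 0 10; -0.1 -0.08 0.08 0 10; -0.1 -0.08 0.08 0 10; -0.1 -0.08 0.08 0 10' 60; python3 - <<'E'
from h import *
go(.5275,.3238,.039,-20.5)
E
```

```text
time: 3.95
ee_pos: [0.5271, 0.3232, 0.1937]
orientation: [[-0.937, 0.35, 0.0], [0.35, 0.937, -0.001], [-0.0, -0.001, -1.0]]
wrist_force: [-0.9, -3.1, 5.7]
gripper_width: 0.014
finger_force: 58.5
t 3.95 units [-0.006  0.026 -0.012] twist 0.0 grasp pt [0.5271 0.3232 0.0387] yaw 159.5 F [-0.93 -3.08  5.66] w 0.014 ff 58.54
```

```bash
python3 -m pendant '0 0 -0.3 0 10; 0 0 -1 0 10; 0 0 -2 0 10; 0 0 -3 0 10; 0 0 -4 0 10; 0 0 -5 0 10; 0 0 -6 0 10; 0 0 -6.4 0 10; 0 0 -6.4 0 10; 0 0 -6.4 0 10'; python3 - <<'E'
from h import *
go(.4643,-.1873,.2,15.2)
im,d=shot("side","3"); W=cloud("side",d); c=im[60:180,220:420]; cv2.imwrite("pics/c3.png",cv2.resize(c,None,fx=4,fy=4,interpolation=2)[:,:,::-1])
E
```

```text
time: 4.95
ee_pos: [0.5268, 0.3235, 0.3523]
orientation: [[-0.937, 0.35, -0.001], [0.35, 0.937, -0.0], [0.001, -0.001, -1.0]]
wrist_force: [0.7, -0.3, -1.4]
gripper_width: 0.014
finger_force: 58.6
t 4.95 units [ -4.805 -20.015  -0.1  ] twist -4.459 grasp pt [0.5268 0.3235 0.1973] yaw 159.53 F [ 0.7  -0.27 -1.38] w 0.014 ff 58.59
```

View pics/c3.png

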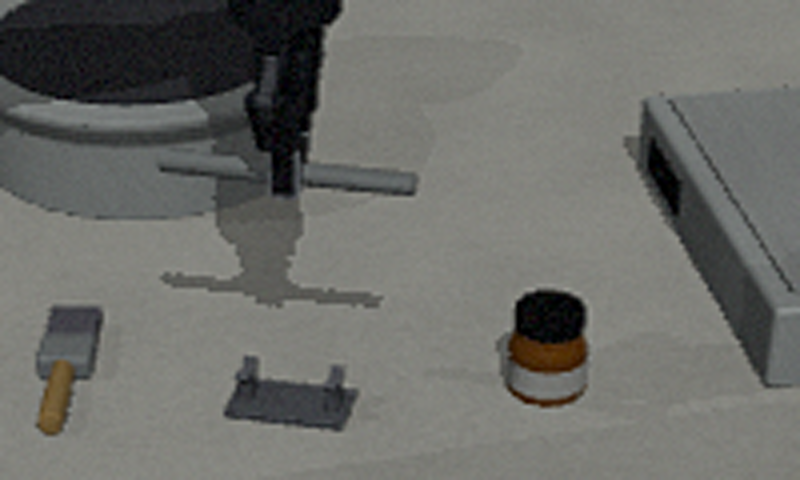

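The rod is in the fingers and off its rest. It hangs level and is gripped at mid-length (crop 285,180, with the ends at 160 and 415). Next I'll carry it over the seat.

```bash
python3 -m pendant '-0.1 -0.5 -0.1 0 10; -0.4 -1.5 -0.1 -0.3 10; -0.7 -3 -0.1 -0.7 10; -1.1 -4.5 -0.1 -1.1 10; -1.4 -6 -0.1 -1.5 10; -1.8 -7.5 -0.1 -1.9 10; -2.2 -9 -0.1 -2.3 10; -2.5 -10.5 -0.1 -2.6 10; -2.9 -12 -0.1 -3 10; -3.2 -13.5 -0.1 -3.3 10; -3.6 -15 -0.1 -3.7 10; -4 -16.5 -0.1 -4 10; -4.3 -18 -0.1 -4.3 10; -4.6 -19 -0.1 -4.46 10; -4.8 -19.7 -0.1 -4.46 10; -4.8 -20.02 -0.1 -4.46 10; -4.8 -20.02 -0.1 -4.46 10; -4.8 -20.02 -0.1 -4.46 10; -4.8 -20.02 -0.1 -4.46 10; -4.8 -20.02 -0.1 -4.46 10'; python3 - <<'E'
from h import *
from collections import Counter
go(.4643,-.1873,.2,15.2)
def line(P):
    c=P.mean(0); u,s,v=np.linalg.svd(P-c); a=v[0]*np.sign(v[0][0]); e=(P-c)@a
    lo,hi=np.percentile(e,[1,99]); return c+a*(lo+hi)/2,a,hi-lo
for n in("top","side"):
    im,d=shot(n,"4"); W=cloud(n,d); _,_,_,R,t=cal(n); C=-R.T@t
    for th in("guide_rod","seated_rod"):
        for m in cams.masks_of(n,th)[:2]:
            k=cv2.erode(m["mask"].astype(np.uint8),np.ones((1,1)))>0
            P=W[k]; P=P[~np.isnan(P).any(1)]
            P=P[abs(P[:,2]-np.median(P[:,2]))<.012]; c,a,L=line(P)
            r=C-c; r-=a*(r@a); r/=np.linalg.norm(r)
            print(n,th,round(m["confidence"],2),len(P),"axis c",np.round(c-.0063*r,4),"ang",round(np.degrees(np.arctan2(a[1],a[0])),2),"L",round(L,4),"slope",round(a[2],3))
E
```

```text
time: 7.0
ee_pos: [0.4644, -0.1865, 0.3559]
orientation: [[-0.965, -0.263, -0.0], [-0.263, 0.965, 0.0], [0.0, 0.0, -1.0]]
wrist_force: [-0.1, -0.5, -1.8]
gripper_width: 0.014
finger_force: 58.8
t 7.0 units [ 0.014 -0.031  0.037] twist 0.009 grasp pt [ 0.4644 -0.1865  0.2009] yaw -164.73 F [-0.11 -0.51 -1.84] w 0.014 ff 58.78
top guide_rod 0.88 295 axis c [ 0.4771 -0.1832  0.1951] ang 15.2 L 0.1502 slope 0.004
top guide_rod 0.39 403 axis c [ 0.475  -0.1884  0.0059] ang -7.8 L 0.1626 slope 0.039
top seated_rod 0.45 388 axis c [0.7197 0.3202 0.0625] ang 46.23 L 0.0498 slope 0.059
side guide_rod 0.68 556 axis c [ 0.4625 -0.1877  0.1948] ang 14.98 L 0.1759 slope -0.001
side guide_rod 0.49 1661 axis c [ 0.4705 -0.2516  0.0079] ang -24.65 L 0.1943 slope -0.01
side seated_rod 0.78 670 axis c [ 0.4901 -0.288   0.0397] ang 15.44 L 0.1773 slope -0.0
```

The rod hangs exactly parallel to the seated rod. The side view puts it 104 mm away sideways and −0.3 mm lengthwise, so I'll lower it.

```bash
python3 -m pendant '0 -0.02 0.5 0 10; 0 -0.02 1.3 0 10; 0 -0.02 2.2 0 10; 0 -0.02 3.1 0 10; 0 -0.02 4 0 10; 0 -0.02 4.8 0 10; 0 -0.02 5.4 0 10; 0 -0.02 5.7 0 10; 0 -0.02 5.85 0 10; 0 -0.02 5.85 0 10; 0 -0.02 5.85 0 10; 0 -0.02 5.85 0 10'; python3 - <<'E'
from h import *
go(.4643,-.1873,.046,15.2)
im,d=shot("side","5"); c=im[220:370,210:410]; cv2.imwrite("pics/c5.png",cv2.resize(c,None,fx=4,fy=4,interpolation=2)[:,:,::-1])
E
```

```text
time: 8.5
ee_pos: [0.4646, -0.1878, 0.2101]
orientation: [[-0.965, -0.262, 0.0], [-0.262, 0.965, -0.0], [-0.0, -0.0, -1.0]]
wrist_force: [-1.2, 1.9, -0.6]
gripper_width: 0.0138
finger_force: 60.6
t 8.5 units [0.008 0.022 0.362] twist 0.0 grasp pt [ 0.4646 -0.1878  0.0551] yaw -164.8 F [-1.21  1.86 -0.57] w 0.0138 ff 60.61
```

View pics/c5.png

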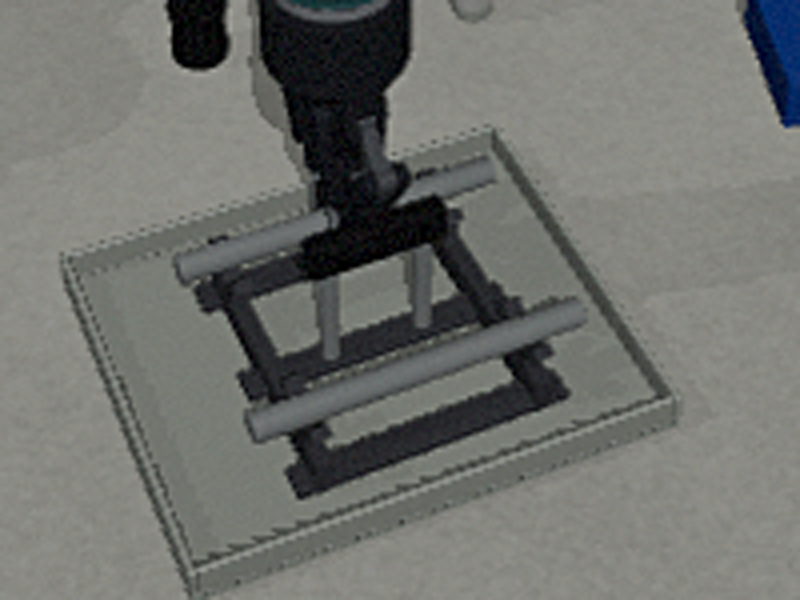

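The rod hangs just above the empty notches (rear walls at crop 225,265 and 440,185). It is parallel to the seated rod and overhangs evenly. I'll ease it down.

```bash
python3 -m pendant '0.01 0.02 0.1 0 10; 0.01 0.02 0.18 0 10; 0.01 0.02 0.25 0 10; 0.01 0.02 0.3 0 10; 0.01 0.02 0.34 0 10; 0.01 0.02 0.36 0 10; 0.01 0.02 0.36 0 10; 0.01 0.02 0.36 0 10; 0.01 0.02 0.36 0 10'; python3 - <<'E'
from h import *
go(.4643,-.1873,.046,15.2)
E
```

```text
time: 9.45
ee_pos: [0.465, -0.187, 0.2037]
orientation: [[-0.965, -0.263, 0.003], [-0.263, 0.965, 0.001], [-0.003, -0.0, -1.0]]
wrist_force: [-4.5, 9.9, 19.3]
gripper_width: 0.0136
finger_force: 63.9
t 9.45 units [ 0.03  -0.005  0.107] twist 0.006 grasp pt [ 0.465  -0.187   0.0487] yaw -164.75 F [-4.53  9.89 19.3 ] w 0.0136 ff 63.87
```

The contact is pushing the rod toward +y', so it is riding the inner notch face about 2.5 mm off. I'll shift that way.

```bash
python3 -m pendant '0 0 -0.1 0 10; 0 0.05 -0.1 0 10; 0 0.1 -0.1 0 10; 0 0.1 -0.1 0 10; 0 0.1 -0.05 0 10; 0 0.1 0 0 10; 0 0.1 0 0 10; 0 0.1 0 0 10'; python3 - <<'E'
from h import *
go(.4643,-.1873,.046,15.2)
E
```

```text
time: 10.25
ee_pos: [0.4649, -0.1864, 0.2035]
orientation: [[-0.965, -0.261, 0.003], [-0.261, 0.965, -0.005], [-0.001, -0.005, -1.0]]
wrist_force: [-4.1, 0.9, 18.5]
gripper_width: 0.0138
finger_force: 63.8
t 10.25 units [ 0.032 -0.028  0.1  ] twist -0.006 grasp pt [ 0.4649 -0.1864  0.0485] yaw -164.84 F [-4.11  0.9  18.46] w 0.0138 ff 63.82
```

```bash
cat >> h.py <<'E'
def line(P):
    c=P.mean(0); u,s,v=np.linalg.svd(P-c); a=v[0]*np.sign(v[0][0]); e=(P-c)@a
    lo,hi=np.percentile(e,[1,99]); return c+a*(lo+hi)/2,a,hi-lo
def rods(n,tag,c0,yaw,z0=.04):
    "fit both rods in camera n by depth near the expected places; c0 carrier xy"
    im,d=shot(n,tag); W=cloud(n,d); _,_,_,R,t=cal(n); C=-R.T@t
    ex=np.array([np.cos(np.radians(yaw)),np.sin(np.radians(yaw))]); ey=np.array([-ex[1],ex[0]])
    Q=W.reshape(-1,3); Q=Q[~np.isnan(Q).any(1)]; q=Q[:,:2]-c0; X=q@ex; Y=q@ey
    for nm,s in(("guide",1),("seated",-1)):
        P=Q[(abs(X)<.1)&(abs(X)>.025)&(abs(Y-s*.052)<.02)&(Q[:,2]>z0+.0035)&(Q[:,2]<z0+.02)]
        if len(P)<20: print(n,nm,"few",len(P)); continue
        c,a,L=line(P); r=C-c; r-=a*(r@a); r/=np.linalg.norm(r); m=c-.0068*r
        print(n,nm,len(P),"axis",np.round(m,4),"in carrier x,y",np.round([(m[:2]-c0)@ex,(m[:2]-c0)@ey],4),"ang",round(np.degrees(np.arctan2(a[1],a[0])),2),"L",round(L,4),"slope",round(a[2],3))
    H=Q[(Q[:,2]>z0+.042)&(Q[:,2]<z0+.062)&(abs(X)<.05)&(abs(Y)<.012)]
    if len(H)>20: c,a,L=line(H); print(n,"handle",len(H),np.round(c,4),"ang",round(np.degrees(np.arctan2(a[1],a[0])),2),round(L,4))
    return im
E
python3 - <<'E'
from h import *
c0=np.array([.478,-.2375])
for n in("top","side"): im=rods(n,"6",c0,15.2)
go(.4643,-.1873,.046,15.2)
c=im[220:370,210:410]; cv2.imwrite("pics/c6.png",cv2.resize(c,None,fx=4,fy=4,interpolation=2)[:,:,::-1])
E
```

```text
top guide 220 axis [ 0.4805 -0.1827  0.0419] in carrier x,y [0.0168 0.0522] ang 13.75 L 0.1486 slope -0.001
top seated few 12
side guide 330 axis [ 0.4635 -0.1865  0.0432] in carrier x,y [-0.0007  0.053 ] ang 15.4 L 0.1783 slope -0.005
side seated 383 axis [ 0.4905 -0.2893  0.041 ] in carrier x,y [-0.0015 -0.0532] ang 15.44 L 0.1778 slope -0.0
side handle 344 [ 0.4774 -0.244   0.0916] ang 15.1 0.0749
t 10.35 units [ 0.031 -0.028  0.099] twist -0.006 grasp pt [ 0.4649 -0.1864  0.0485] yaw -164.84 F [-4.59 -0.06 18.29] w 0.0139 ff 63.82
```

View pics/c6.png

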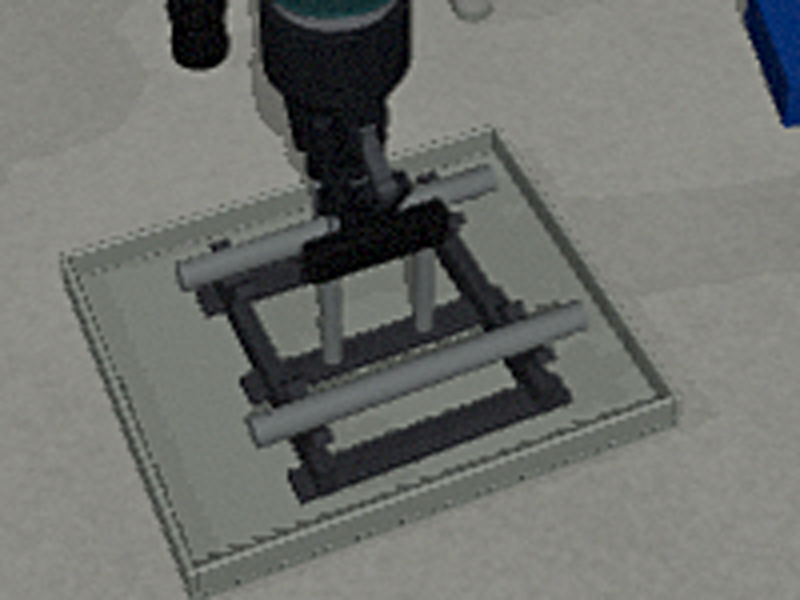

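The rod is in both notches with almost no sideways load. It still reads about 2 mm high under 18 N of down-push, so I'll ease the push, open gently, and measure again.

```bash
python3 -m pendant '0 -0.03 -0.04 0 10; 0 -0.03 -0.08 0 10; 0 -0.03 -0.08 0 10; 0 -0.03 -0.08 0 10' 20; python3 - <<'E'
from h import *
go(.4643,-.1873,.046,15.2); print(ctrl.observe()["torque"])
E
python3 -m pendant '0 0 0 0 14; 0 0 0 0 15; 0 0 0 0 16; 0 0 0 0 17; 0 0 0 0 18; 0 0 0 0 20; 0 0 0 0 24; 0 0 0 0 28; 0 0 0 0 32; 0 0 0 0 34; 0 0 0 0 34; 0 0 0 0 34'; python3 - <<'E'
from h import *
c0=np.array([.478,-.2375])
for n in("top","side"): im=rods(n,"7",c0,15.2)
go(.4643,-.1873,.046,15.2)
E
```

```text
time: 10.75
ee_pos: [0.4648, -0.1866, 0.2037]
orientation: [[-0.965, -0.262, 0.003], [-0.262, 0.965, -0.003], [-0.002, -0.003, -1.0]]
wrist_force: [0.7, -1.7, 7.8]
gripper_width: 0.014
finger_force: 62.5
t 10.75 units [ 0.026 -0.02   0.109] twist -0.002 grasp pt [ 0.4648 -0.1866  0.0487] yaw -164.82 F [ 0.69 -1.68  7.81] w 0.014 ff 62.54
[-0.80628816 -0.15608419  0.09869724]
time: 11.95
ee_pos: [0.4629, -0.185, 0.2018]
orientation: [[-0.965, -0.262, -0.002], [-0.262, 0.965, 0.002], [0.002, 0.003, -1.0]]
wrist_force: [-0.8, 3.5, -0.3]
gripper_width: 0.0342
finger_force: 0.3
top guide 157 axis [ 0.4814 -0.1871  0.0409] in carrier x,y [0.0165 0.0477] ang 13.35 L 0.1473 slope -0.003
top seated few 10
side guide 300 axis [ 0.4643 -0.1917  0.0424] in carrier x,y [-0.0013  0.0478] ang 15.78 L 0.1783 slope -0.001
side seated 386 axis [ 0.4919 -0.2931  0.041 ] in carrier x,y [-0.0012 -0.0573] ang 15.84 L 0.1776 slope -0.001
side handle 178 [ 0.4766 -0.2436  0.0938] ang 15.06 0.0741
t 12.05 units [-0.028 -0.088  0.037] twist -0.002 grasp pt [ 0.463  -0.1854  0.0469] yaw -164.81 F [-0.56  3.17 -0.23] w 0.0345 ff 0.29
```

Opening pushed the handle: the gripper's linkage leans on it with about 3 N and slid the carrier roughly 4 mm. I'll back off toward +y' and raise straight up.

```bash
python3 -m pendant '0 0.06 0 0 34; 0 0.1 0 0 34; 0 0.1 0 0 34; 0 0.1 -0.1 0 34; 0 0.1 -0.25 0 34; 0 0.1 -0.5 0 34; 0 0.1 -0.9 0 34; 0 0.1 -1.5 0 34; 0 0.1 -2.5 0 34; 0 0.1 -4 0 34; 0 0.1 -5 0 34; 0 0.1 -5 0 34; 0 0.1 -5 0 34'; python3 - <<'E'
from h import *
c0=np.array([.478,-.2405])
for n in("top","side"): im=rods(n,"8",c0,15.5)
go(.478,-.2405,.17,15.5)
c=im[220:370,210:410]; cv2.imwrite("pics/c8.png",cv2.resize(c,None,fx=4,fy=4,interpolation=2)[:,:,::-1])
E
```

```text
time: 13.35
ee_pos: [0.4632, -0.1833, 0.3289]
orientation: [[-0.965, -0.262, 0.002], [-0.262, 0.965, -0.001], [-0.002, -0.001, -1.0]]
wrist_force: [-0.5, 0.2, 0.3]
gripper_width: 0.0341
finger_force: 0.0
top guide 277 axis [ 0.4688 -0.1945  0.0402] in carrier x,y [0.0034 0.0468] ang 15.68 L 0.1747 slope 0.001
top seated 34 axis [ 0.564  -0.2689  0.0399] in carrier x,y [ 0.0753 -0.0503] ang -16.53 L 0.0365 slope 0.058
side guide 262 axis [ 0.4647 -0.1922  0.0414] in carrier x,y [0.0001 0.0501] ang 16.03 L 0.1768 slope 0.0
side seated 374 axis [ 0.4917 -0.2933  0.0411] in carrier x,y [-0.0009 -0.0545] ang 15.65 L 0.1774 slope -0.0
side handle 241 [ 0.4777 -0.2481  0.0923] ang 15.62 0.0736
t 13.45 units [ 0.004 -2.386  0.074] twist -0.038 grasp pt [ 0.4625 -0.1829  0.1719] yaw -164.8 F [0.24 0.43 0.2 ] w 0.0339 ff 0.0
```

View pics/c8.png

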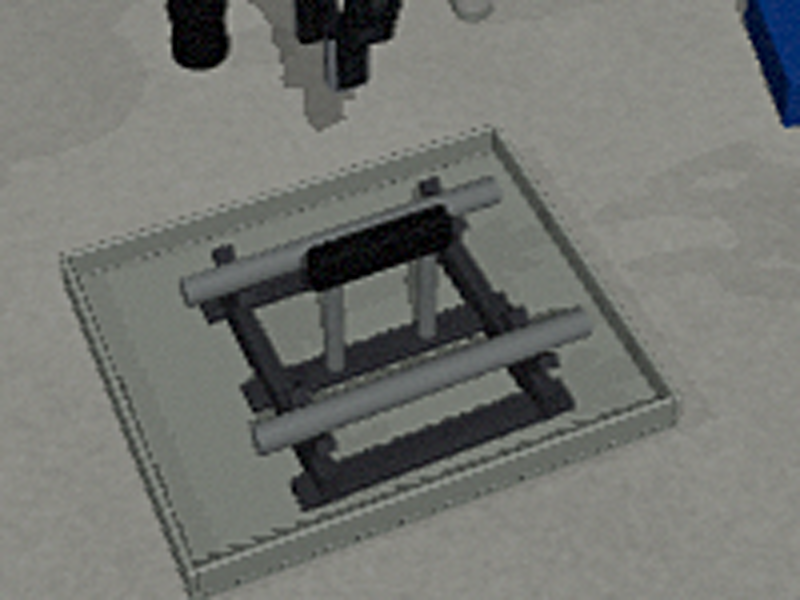

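The rod is seated. Both rods are at equal height (.0414 and .0411), 104.6 mm apart, and within 1 mm of centre lengthwise; crop c8 shows it in both far notches. I'll pin the handle down from the top view before gripping it.

```bash
python3 - <<'E'
from h import *
for tag in("0","8"):
  for n in("top","side"):
    d=np.load(f"{n}_{tag}.npz")["d"]; Q=cloud(n,d).reshape(-1,3); Q=Q[~np.isnan(Q).any(1)]
    q=Q[(abs(Q[:,0]-.478)<.06)&(abs(Q[:,1]+.242)<.04)&(Q[:,2]>.086)&(Q[:,2]<.104)]
    if len(q)>10: c,a,L=line(q); print(tag,n,len(q),np.round(c,4),round(np.degrees(np.arctan2(a[1],a[0])),2),round(L,4), np.round(cv2.minAreaRect(q[:,:2].astype(np.float32)*1000)[:2],1).tolist() if 0 else cv2.minAreaRect(q[:,:2].astype(np.float32)*1000))
go(.4785,-.2425,.17,15.6)
E
```

```text
0 top 218 [ 0.4782 -0.2363  0.0936] 15.75 0.0732 ((478.4784240722656, -236.98324584960938), (75.08123016357422, 15.2040433883667), 15.966459274291992)
0 side 271 [ 0.4762 -0.2411  0.0926] 15.44 0.0738 ((475.8329772949219, -239.12806701660156), (74.3736572265625, 17.472023010253906), 15.929291725158691)
8 side 278 [ 0.478  -0.249   0.0926] 15.6 0.0733 ((477.8815002441406, -246.96044921875), (74.64606475830078, 17.605684280395508), 17.63947296142578)
t 13.45 units [ 0.005 -2.468  0.074] twist -0.05 grasp pt [ 0.4625 -0.1829  0.1719] yaw -164.8 F [0.24 0.43 0.2 ] w 0.0339 ff 0.0
```

The handle's shift (7.9 mm) and the rods' shift (5.6 mm) disagree, so I'll clear the view and measure again.

```bash
python3 -m pendant '0 1 -1 0 45; 0 3 -1 0 45; 0 5 -1 0 45; 0 5 -1 0 45; 0 5 -1 0 45; 0 5 -1 0 45'; python3 - <<'E'
from h import *
c0=np.array([.4785,-.2430])
for n in("top","side"):
    im=rods(n,"9",c0,15.6); d=np.load(f"{n}_9.npz")["d"]; Q=cloud(n,d).reshape(-1,3); Q=Q[~np.isnan(Q).any(1)]
    q=Q[(abs(Q[:,0]-.478)<.06)&(abs(Q[:,1]+.242)<.04)&(Q[:,2]>.086)&(Q[:,2]<.104)]
    if len(q)>10: c,a,L=line(q); print(n,len(q),np.round(c,4),round(np.degrees(np.arctan2(a[1],a[0])),2),round(L,4), cv2.minAreaRect(q[:,:2].astype(np.float32)*1000))
go(.4785,-.2430,.13,15.6)
E
```

```text
time: 14.05
ee_pos: [0.4303, -0.063, 0.352]
orientation: [[-0.965, -0.262, -0.001], [-0.262, 0.965, 0.0], [0.001, 0.0, -1.0]]
wrist_force: [0.1, -0.5, 0.4]
gripper_width: 0.045
finger_force: 0.0
top guide 56 axis [ 0.5394 -0.179   0.0397] in carrier x,y [0.0759 0.0453] ang 41.12 L 0.0345 slope 0.062
top seated 298 axis [ 0.4954 -0.2965  0.0404] in carrier x,y [ 0.0019 -0.056 ] ang 15.78 L 0.1772 slope 0.001
top handle 80 [ 0.4805 -0.2466  0.0933] ang 13.84 0.0749
top 78 [ 0.4807 -0.2469  0.0936] 13.47 0.0741 ((480.4079895019531, -245.84597778320312), (75.09835815429688, 14.1489896774292), 14.478225708007812)
side guide 276 axis [ 0.4647 -0.193   0.0415] in carrier x,y [0.0001 0.0518] ang 15.72 L 0.1763 slope 0.001
side seated 382 axis [ 0.4919 -0.2936  0.0409] in carrier x,y [-0.0007 -0.0524] ang 15.87 L 0.1778 slope -0.001
side handle 319 [ 0.4779 -0.2494  0.0914] ang 15.55 0.0731
side 277 [ 0.478  -0.2489  0.0926] 15.82 0.0731 ((477.7337646484375, -246.8995361328125), (74.52733612060547, 17.367694854736328), 15.835065841674805)
t 14.15 units [ 0.021 -7.43   2.691] twist -0.061 grasp pt [ 0.4306 -0.0635  0.1973] yaw -164.89 F [0.18 0.1  0.03] w 0.0451 ff 0.0
```

The carrier has slid about 8 mm, upright and still on the tray floor. Its centre is now near (.480, −.2455) with yaw 15.7°; top and side agree once I correct for face bias.

```bash
python3 -c "
from h import *
go(.480,-.2455,.13,15.7)"
python3 -m pendant '0 -1 0.2 0 45; 0.01 -3 0.8 -0.07 45; 0.01 -5 1.4 -0.07 45; 0.01 -6.7 2 -0.07 45; 0.01 -7.4 2.5 -0.07 45; 0.01 -7.54 2.69 -0.07 45; 0.01 -7.54 2.69 -0.07 45; 0.01 -7.54 2.69 -0.07 45; 0.01 -7.54 2.69 -0.07 45; 0.01 -7.54 2.69 -0.07 45'
python3 -c "
from h import *
go(.480,-.2455,.084,15.7)
im,d=shot('side','10'); c=im[200:350,210:410]; cv2.imwrite('pics/c10.png',cv2.resize(c,None,fx=4,fy=4,interpolation=2)[:,:,::-1])"
```

```text
t 14.15 units [-0.011 -7.542  2.691] twist -0.074 grasp pt [ 0.4306 -0.0635  0.1973] yaw -164.89 F [0.18 0.1  0.03] w 0.0451 ff 0.0
time: 15.15
ee_pos: [0.4795, -0.2439, 0.2862]
orientation: [[-0.962, -0.273, 0.001], [-0.273, 0.962, -0.001], [-0.001, -0.001, -1.0]]
wrist_force: [-0.6, 0.0, -0.9]
gripper_width: 0.045
finger_force: 0.0
t 15.15 units [-0.    -0.067  1.889] twist 0.015 grasp pt [ 0.4795 -0.2439  0.1312] yaw -164.18 F [-0.64  0.02 -0.9 ] w 0.045 ff 0.0
```

View pics/c10.png

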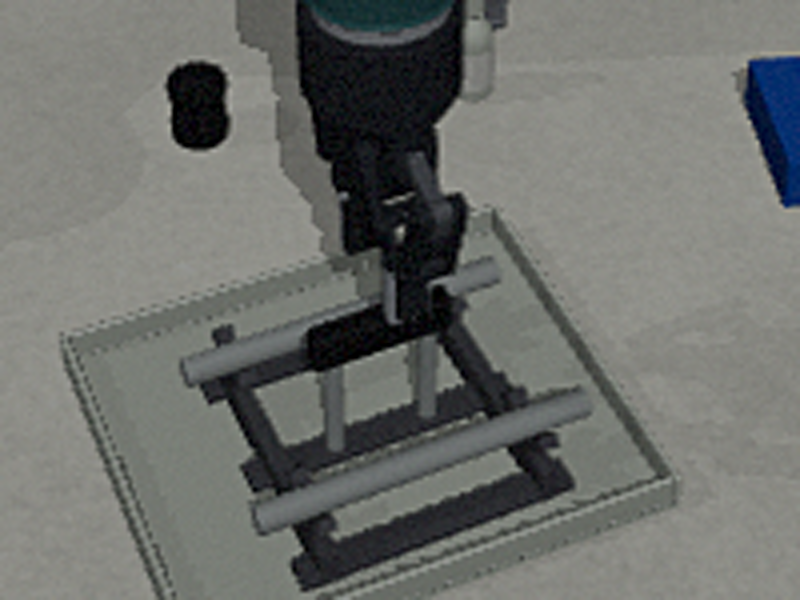

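The fingers straddle the handle with both rods well clear: the near finger is at crop (410,300) and the handle runs from (310,345) to (450,310). I'll descend and grip.

```bash
python3 -m pendant '0 -0.03 0.5 0 45; 0 -0.03 1.1 0 45; 0 -0.03 1.5 0 45; 0 -0.03 1.75 0 45; 0 -0.03 1.85 0 45; 0 -0.03 1.88 0 45; 0 -0.03 1.88 0 45; 0 -0.03 1.88 0 45' 60; python3 -c "
from h import *
go(.480,-.2455,.084,15.7)"
```

```text
time: 16.0
ee_pos: [0.48, -0.2456, 0.239]
orientation: [[-0.962, -0.271, 0.001], [-0.271, 0.962, -0.001], [-0.001, -0.001, -1.0]]
wrist_force: [-0.6, 0.6, 0.4]
gripper_width: 0.0449
finger_force: 0.0
t 16.0 units [-0.003  0.003 -0.   ] twist 0.007 grasp pt [ 0.48   -0.2456  0.084 ] yaw -164.25 F [-0.63  0.56  0.39] w 0.0449 ff 0.0
```

```bash
python3 -m pendant '0 0 0 0 38; 0 0 0 0 32; 0 0 0 0 27; 0 0 0 0 23; 0 0 0 0 20; 0 0 0 0 17; 0 0 0 0 15; 0 0 0 0 10; 0 0 0 0 5; 0 0 0 0 5; 0 0 0 0 5; 0 0 0 0 5' 90; python3 - <<'E'
from h import *
go(.480,-.2455,.084,15.7)
c0=np.array([.480,-.2455]); rods("side","11",c0,15.7)
E
```

```text
time: 17.2
ee_pos: [0.4796, -0.2453, 0.2387]
orientation: [[-0.962, -0.272, -0.0], [-0.272, 0.962, 0.0], [-0.0, 0.0, -1.0]]
wrist_force: [-2.0, 1.4, 4.1]
gripper_width: 0.0126
finger_force: 88.3
t 17.2 units [-0.012 -0.013 -0.014] twist 0.007 grasp pt [ 0.4796 -0.2453  0.0837] yaw -164.24 F [-2.02  1.43  4.11] w 0.0126 ff 88.34
side guide 228 axis [ 0.4649 -0.1935  0.0414] in carrier x,y [-0.0005  0.0542] ang 15.92 L 0.1776 slope 0.002
side seated 393 axis [ 0.4923 -0.2938  0.041 ] in carrier x,y [-0.0012 -0.0499] ang 15.69 L 0.1778 slope -0.001
side handle 165 [ 0.4615 -0.2534  0.092 ] ang 22.74 0.0407
```

The handle is gripped (88 N) and nothing has shifted. Lifting straight up by about 160 mm, slowly.

```bash
python3 -m pendant '0 0 -0.1 0 5; 0 0 -0.25 0 5; 0 0 -0.5 0 5; 0 0 -0.8 0 5; 0 0 -1.2 0 5; 0 0 -1.6 0 5; 0 0 -2.1 0 5; 0 0 -2.6 0 5; 0 0 -3.1 0 5; 0 0 -3.6 0 5; 0 0 -4.1 0 5; 0 0 -4.6 0 5; 0 0 -5 0 5; 0 0 -5.4 0 5; 0 0 -5.7 0 5; 0 0 -6 0 5; 0 0 -6.2 0 5; 0 0 -6.33 0 5; 0 0 -6.4 0 5; 0 0 -6.4 0 5'; python3 -m pendant '0 0 0 0 5; 0 0 0 0 5; 0 0 0 0 5; 0 0 0 0 5; 0 0 0 0 5; 0 0 0 0 5; 0 0 0 0 5; 0 0 0 0 5; 0 0 0 0 5; 0 0 0 0 5'; python3 - <<'E'
from h import *
go(.480,-.2455,.244,15.7)
c0=np.array([.480,-.2455])
for n in("top","side"): im=rods(n,"12",c0,15.7,.2)
cv2.imwrite("pics/c12.png",cv2.resize(im[130:380,180:480],None,fx=2.4,fy=2.4,interpolation=2)[:,:,::-1])
E
```

```text
time: 19.25
ee_pos: [0.4796, -0.2454, 0.3984]
orientation: [[-0.962, -0.271, -0.0], [-0.271, 0.962, 0.0], [0.0, 0.0, -1.0]]
wrist_force: [0.9, 0.6, -5.5]
gripper_width: 0.0128
finger_force: 87.7
time: 20.25
ee_pos: [0.4797, -0.2454, 0.3985]
orientation: [[-0.962, -0.272, 0.0], [-0.272, 0.962, 0.0], [-0.0, -0.0, -1.0]]
wrist_force: [-0.3, -0.2, -5.9]
gripper_width: 0.0126
finger_force: 87.7
t 20.25 units [-0.012 -0.008 -0.021] twist 0.007 grasp pt [ 0.4797 -0.2454  0.2435] yaw -164.24 F [-0.31 -0.24 -5.89] w 0.0126 ff 87.74
top guide 420 axis [ 0.4684 -0.1959  0.1997] in carrier x,y [0.0022 0.0509] ang 15.7 L 0.1756 slope 0.002
top seated 200 axis [ 0.5085 -0.2915  0.1999] in carrier x,y [ 0.015 -0.052] ang 14.59 L 0.1504 slope -0.0
top handle 148 [ 0.4792 -0.2431  0.252 ] ang 16.14 0.0745
side guide 245 axis [ 0.4655 -0.1941  0.2015] in carrier x,y [-0.0001  0.0534] ang 15.26 L 0.1786 slope -0.003
side seated 405 axis [ 0.4924 -0.2937  0.2012] in carrier x,y [-0.0011 -0.0497] ang 15.43 L 0.1772 slope 0.001
side handle 226 [ 0.4778 -0.2496  0.2506] ang 15.19 0.0735
```

View pics/c12.png

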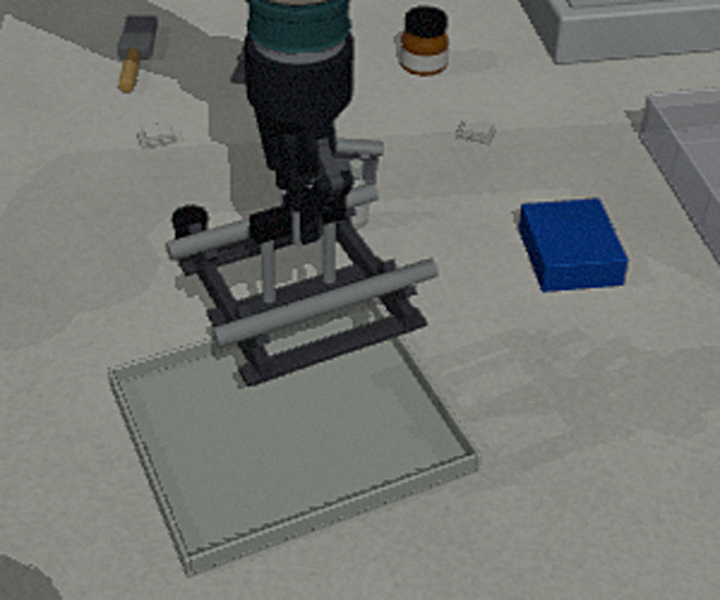

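The carrier hangs level above the empty tray, with its base at about 0.164 m. Both rods are in their notches at equal heights, and the wrist carries about 6 N steadily. Handing in.

```bash
python3 -c "
from plant import hand_in
print(hand_in())"
```

```text
the job is handed in; nothing more can be done
None
```

The long rod is seated in the carrier's empty notches and the job is handed in at about 20 s, with the carrier held level by its handle, base about 16 cm above the tray and both rods in place; the gripper slid the carrier about 8 mm in its tray when it let go of the rod, and the hand-in gave no verdict.

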